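# Sort handed drawer brackets into a case's side wells

## Task

Draw the slide bolt on the case's clear cover, slide the cover fully back and leave it open. Then finish sorting the handed drawer brackets by pushing the three on the rubber deck over its edges: left-hand brackets (upright flange on the left, seen from square heel to round nose) into the left well, right-hand ones into the right well, so that all six end in the well of their hand. Do not lift any bracket out of the case, and leave the pen, eraser, USB stick and handset where they are.

Things in the scene. Friction and masses are not known exactly. Their poses are not given: they have to be found in the camera images.
- case: Grey plastic hardware case, fixed to the desk, 376 x 230 mm. Origin on the desk under the middle of its sorting deck; x points away from the robot, y to its left. In its frame the bay inside spans x -80 to +112 mm, |y| up to 105 mm; side walls 10 mm thick, top z 50 mm; front wall 6 mm thick, top z 44 mm. Behind the bay, x 112 to 290 mm, is a housing with a pen tray as roof (rim z 61 mm).
- deck_centre (a point): Middle of the top of the dark rubber sorting deck, 24 mm above the desk. The deck is a flat block 90 mm wide (45 mm to either side of this point along the case's y), as long as the bay, with no rims on its left and right: what is pushed over its edge drops 20 mm into the well there.
- left_well (a point): Middle of the floor (4 mm above the desk) of the left well, a trough 60 mm wide along the deck's left edge, from 45 to 105 mm left of the deck's middle, as long as the bay.
- right_well (a point): Middle of the floor (4 mm above the desk) of the right well, a trough 60 mm wide along the deck's right edge, from 45 to 105 mm right of the deck's middle, as long as the bay.
- cover (a joint): Clear sliding cover over the bay, underside 45 mm and top 48 mm above the desk. 0 = shut, 0.170 m = fully open (slid away from the robot, along the case's x, into the housing). Slides with about 2 N of friction and stays where left. It is held shut by the bolt while that is withdrawn by less than about 0.010 m.
- cover_lip (a point): Front of the cover's pull lip, an upright black plate 56 mm wide (along the case's y), 4 to 6 mm thick, on the cover's front strip; this point is on the middle of its near side at z 58 mm; the lip stands from z 49 to 67 mm. Moves with the cover; the 22 mm wide strip it stands on reaches 13 mm nearer the robot than this point.
- bolt (a joint): Steel slide bolt on the left end of the cover's front strip; its rod reaches left into a keeper on the case's left rim. 0 = locked, 0.018 m = fully withdrawn (moved right, along the case's -y). About 1.2 N of friction, no spring.
- bolt_knob (a point): Bolt's upright round knob, on its axis at z 64 mm: stem 9 mm in diameter up to z 64 mm, head 13 mm in diameter from z 64 to z 70 mm. When locked it stands 78 mm left of the lip's middle. The bolt's staples and keeper beside it are no higher than z 59 mm.
- left_bracket_1_mid (a point): Pressed-steel drawer-front bracket, 38 x 24 mm, 18 mm high, 40 g, base plate 3 mm thick lying flat. Its x axis points from the square, folded-up heel to the round nose. LEFT-hand: looking from heel to nose, the 15 mm upright flange is on the left edge (+y). The point is near its centre of mass, 8 mm above its underside. Starts on the sorting deck, in any of three places one behind the other, turned any way.
- left_bracket_2_mid (a point): Pressed-steel drawer-front bracket, 38 x 24 mm, 18 mm high, 40 g, base plate 3 mm thick lying flat. Its x axis points from the square, folded-up heel to the round nose. LEFT-hand: looking from heel to nose, the 15 mm upright flange is on the left edge (+y). The point is near its centre of mass, 8 mm above its underside. Starts on the sorting deck, in any of three places one behind the other, turned any way.
- left_bracket_3_mid (a point): Pressed-steel drawer-front bracket, 38 x 24 mm, 18 mm high, 40 g, base plate 3 mm thick lying flat. Its x axis points from the square, folded-up heel to the round nose. LEFT-hand: looking from heel to nose, the 15 mm upright flange is on the left edge (+y). The point is near its centre of mass, 8 mm above its underside. Already in the left well at the start.
- right_bracket_1_mid (a point): Pressed-steel drawer-front bracket, 38 x 24 mm, 18 mm high, 40 g, base plate 3 mm thick lying flat. Its x axis points from the square, folded-up heel to the round nose. RIGHT-hand (mirror image): looking from heel to nose, the 15 mm upright flange is on the right edge (-y). The point is near its centre of mass, 8 mm above its underside. Starts on the sorting deck, in any of three places one behind the other, turned any way.
- right_bracket_2_mid (a point): Pressed-steel drawer-front bracket, 38 x 24 mm, 18 mm high, 40 g, base plate 3 mm thick lying flat. Its x axis points from the square, folded-up heel to the round nose. RIGHT-hand (mirror image): looking from heel to nose, the 15 mm upright flange is on the right edge (-y). The point is near its centre of mass, 8 mm above its underside. Already in the right well at the start.
- right_bracket_3_mid (a point): Pressed-steel drawer-front bracket, 38 x 24 mm, 18 mm high, 40 g, base plate 3 mm thick lying flat. Its x axis points from the square, folded-up heel to the round nose. RIGHT-hand (mirror image): looking from heel to nose, the 15 mm upright flange is on the right edge (-y). The point is near its centre of mass, 8 mm above its underside. Already in the right well at the start.
- pen: Black pen, 142 mm long, lying in the pen tray on the case's housing. Bystander; origin at the middle of its underside.
- eraser: Eraser in a card sleeve, 20 x 45 x 11 mm, in the same pen tray. Bystander; origin at the middle of its underside.
- usb_stick: Red USB stick, 17 x 52 x 8 mm, on the desk to the right of the case. Bystander; origin at the middle of its underside.
- handset: Grey cordless handset, 148 x 46 x 25 mm, on the desk to the right of the case. Bystander; origin at the middle of its underside.

How it is judged:
On the way, in this order (a step that is already met when the one before it is completed fails the run):
1. the bolt is withdrawn while the cover is still shut (value of joint bolt above 0.009 m and value of joint cover below 0.01 m), for 0.1 s.
2. the cover is slid fully back (within 12 mm of its stop) (value of joint cover above 0.158 m), for 0.2 s.
At the end, for the whole second after the job is handed in: The cover is open (at least 158 of 170 mm), and every left-hand bracket lies in the left well and every right-hand bracket in the right well: its mid point more than 5 mm beyond the deck's edge, inside the walls, and lower than 40 mm above the desk (value of joint cover above 0.158 m and y of left_bracket_1_mid in the frame of case between 0.05 and 0.106 m and x of left_bracket_1_mid in the frame of case between -0.082 and 0.114 m and z of each of left_bracket_1_mid, left_bracket_2_mid, left_bracket_3_mid, right_bracket_1_mid, right_bracket_2_mid, right_bracket_3_mid in the frame of case below 0.04 m and y of left_bracket_2_mid in the frame of case between 0.05 and 0.106 m and x of left_bracket_2_mid in the frame of case between -0.082 and 0.114 m and y of left_bracket_3_mid in the frame of case between 0.05 and 0.106 m and x of left_bracket_3_mid in the frame of case between -0.082 and 0.114 m and y of right_bracket_1_mid in the frame of case between -0.106 and -0.05 m and x of right_bracket_1_mid in the frame of case between -0.082 and 0.114 m and y of right_bracket_2_mid in the frame of case between -0.106 and -0.05 m and x of right_bracket_2_mid in the frame of case between -0.082 and 0.114 m and y of right_bracket_3_mid in the frame of case between -0.106 and -0.05 m and x of right_bracket_3_mid in the frame of case between -0.082 and 0.114 m); the robot touches nothing.
It fails at once if a bracket is lifted out of the case (its mid point over 70 mm above the desk) (height (world z) of any of left_bracket_1_mid, left_bracket_2_mid, left_bracket_3_mid, right_bracket_1_mid, right_bracket_2_mid, right_bracket_3_mid above 0.07 m).
It fails at once if the pen, eraser, USB stick or handset is moved by more than 30 mm (distance of any of pen, eraser, usb_stick, handset from where it was at the start of the episode above 0.03 m).
It also fails if it takes over 51 s, if anything falls off the work surface, if the arm or the gripper's body presses on something with over 40 N, if the wrist force passes 120 N, or if a joint passes its speed limit or range.

## Robot

A 6-joint arm with a two-finger parallel gripper is mounted at the origin on the work surface; the furniture and walls round the work are solid. World frame = base frame: x ahead of the robot, y to its left, z up, the work surface at z = 0. Lengths are in m, angles in rad, forces in N, time in s.
With the tool pointing down it reaches from about 0.375 to 0.9 m from the base axis. Payload 3.1 kg.
Tool frame: the origin (TCP) lies on the centre line of the jaws, within the pads' length; the fingertips stand 11 mm ahead of it and the grasp point (between the pads) lies 8 mm behind it; x points along the fingers, y is the direction in which the jaws open and shut, and the axes are right-handed (so a half turn about x gives the same grasp; the last joint's range is limited). The gripper opens to 87 mm and grips with 3 to 60 N. Pads are 19 mm wide; open, the fingers measure 117 mm over their backs; the gripper's body (75 mm by 190 mm) begins 51 mm behind the grasp point.
Start: joints at [1.117, 0.527, 1.433, -0, 1.181, -0.178], TCP at [0.17, 0.602, 0.197] pointing down, gripper open.
Joint ranges: [-3.08, 3.08], [-0.75, 2.2], [0.22, 2.44], [-1.43, 4.57], [0, 2.65], [-2.85, 2.85]. Speed limits (rad/s): [2.79, 2.79, 3.14, 3.14, 3.14, 3.14].

## Interface

Orientations are given as a unit quaternion [x, y, z, w].
In Python, from rig import robot, camera, camera_info gives the robot as it stands.
- The arm moves only by the shell command python3 -m inch 'ROWS' [FORCE]. ROWS is JSON, a list that holds one entry, the list of rows, each a list of 5 numbers: the shift along the tool's x, y, z in cm, then the turn about the tool's x in rad, then the opening, from 0 (shut) to 1 (fully open). A call has 1 to 8 rows; each row shifts and turns the pose as measured when the row begins, along the tool's axes as they then stand; what a row does not reach is not made up. A row lasts 1/12 s, in which the tool goes at most 41.7 mm and 7.16 degrees, less where a joint would pass 70% of its speed; a pose out of reach is approached as far as the arm can. A call with a gripper value outside its range is refused whole. The fingers move at their own pace and stop on an object; FORCE is the grip in N (left out, the last holds). Time passes only in rows, so rows that do not move let the fingers close. It gives the time, the measured TCP pose, the force and the opening at its end, in the units of the state.
- robot.get_obs(): the state, without advancing time (a new reading comes with each control period).
- camera(name): name is "scene" or "top" or "wrist"; returns the picture (420x560x3 uint8, red, green, blue); there is no depth.
- camera_info(name): a dict with "camera_matrix" (3x3 intrinsics, pixels), "rvec" (rotation vector, rad) and "tvec" (3), from world to camera coordinates, as OpenCV has them. Camera axes: x right, y down, z forward; pixel columns grow to the right and rows downward; lengths in m; the calibration is good to about 2 mm. The wrist camera is an equidistant fisheye: a pixel r from the principal point sees the ray r / f radians off the axis. A picture is of the moment at which its call begins: read the wrist's pose just before it. camera_info takes no time and is no camera call; for the wrist camera it gives the pose at the moment of the call.
- robot.hand_in(): hands the job in, once; it reports no verdict.
The state is a dict: "time": time; "q": joint angles; "joint_velocities": joint speeds; "joint_torque": joint torques, N m; "position": TCP position; "tool_rot": TCP orientation; "ft_force": force on the tool from outside, world axes, zero at the start; "moment": the same for the moment, N m; "grip_width": finger opening in m.
Only numpy, scipy, OpenCV 4.12 (cv2) and the standard library are available. Lean on these libraries where they do the work, as an engineer would, in place of code of your own. Each camera call takes 0.05 s, during which the arm holds its last target. There are 200 camera calls.

## Working session

There is one attempt and no reset: what is moved stays moved. The work goes in short steps, Python scripts to look and compute and a shell command to move; the robot and the scene stay as the last step left them, time stands still between calls to the robot, and variables do not carry over. Pictures are saved under pics/ and viewed, about 8 in all and at most 12, crops included, and the job is handed in when it is done.

```bash
ls; mkdir -p pics
python3 - <<'E'
from rig import robot,camera,camera_info
import cv2,numpy as np
for n in("top","scene"):
    cv2.imwrite(f"pics/{n}0.png",camera(n)[:,:,::-1]);i=camera_info(n);print(n,np.round(i["camera_matrix"],1).tolist(),i["rvec"],i["tvec"])
o=robot.get_obs();print(o["time"],o["position"],o["tool_rot"],o["grip_width"])
E
```

```text
pics
top [[392.3, 0.0, 280.5], [0.0, 392.3, 207.2], [0.0, 0.0, 1.0]] [ 2.18420964 -2.19738188  0.07410283] [-0.14695257  0.58521731  0.87727948]
scene [[493.6, 0.0, 280.8], [0.0, 493.6, 209.1], [0.0, 0.0, 1.0]] [ 1.95690536 -0.67145058  0.41307228] [-0.57349831  0.16826894  0.81772598]
0.1 [0.16925778 0.60092309 0.19624999] [ 0.09617523  0.70065432 -0.09750067  0.70023387] 0.08726246536802486
```

View pics/top0.png

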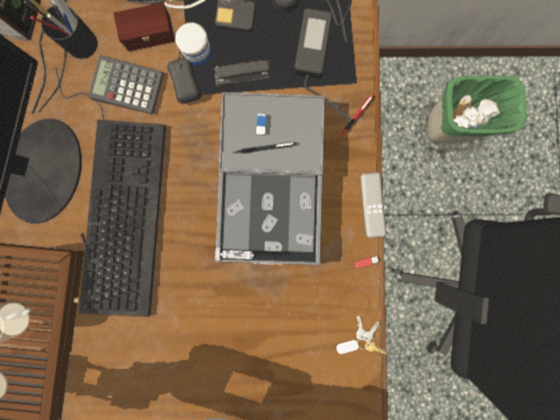

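View pics/scene0.png

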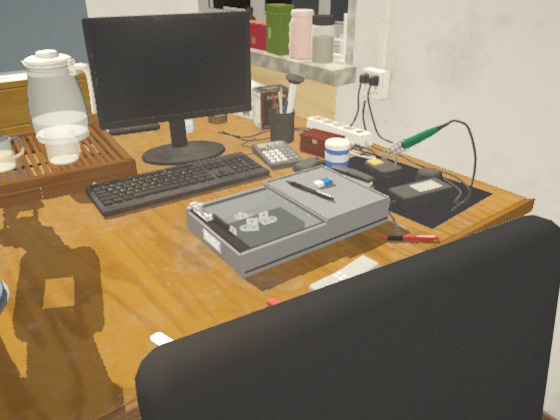

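The top view shows the case at px (218–324, 93–263), bolt at about (235,254), three brackets on the deck near (268,200), (270,222), (272,246), one in the left well (235,208) and two in the right well (305,200), (303,239). The scene view agrees. Next I fix the case frame and enlarge.

```bash
cat > h.py <<'E'
import cv2,numpy as np
from rig import robot,camera,camera_info
from scipy.spatial.transform import Rotation as R
def cast(n,uv,z,i=None):
    i=i or camera_info(n);K=np.array(i["camera_matrix"]);r=R.from_rotvec(np.ravel(i["rvec"])).as_matrix();t=np.ravel(i["tvec"])
    c=-r.T@t
    uv=np.array(uv,float)
    if n=="wrist":
        p=(uv-K[:2,2])/[K[0,0],K[1,1]];a=np.hypot(*p);d=np.r_[p/max(a,1e-9)*np.sin(a),np.cos(a)]
    else: d=np.r_[(uv-K[:2,2])/[K[0,0],K[1,1]],1]
    d=r.T@d
    return c+d*(z-c[2])/d[2]
def project(n,P):
    i=camera_info(n);return cv2.projectPoints(np.array(P,float).reshape(-1,3),np.array(i["rvec"],float),np.array(i["tvec"],float),np.array(i["camera_matrix"],float),None)[0].reshape(-1,2)
E
python3 - <<'E'
from h import *
im=cv2.imread("pics/top0.png")
c=im[85:270,205:335];cv2.imwrite("pics/top0c.png",cv2.resize(c,None,fx=3.2,fy=3.2,interpolation=cv2.INTER_CUBIC)) 
for uv,z in [((222,94),.061),((323,96),.061),((217,262),.05),((321,263),.05),((235,254),.067)]: print(uv,cast("top",uv,z).round(4))
i=camera_info("wrist");print({k:np.round(v,3).tolist() for k,v in i.items()})
cv2.imwrite("pics/w0.png",camera("wrist")[:,:,::-1])
E
```

```text
(222, 94) [ 0.8339 -0.0221  0.061 ]
(323, 96) [ 0.8283 -0.2461  0.061 ]
(217, 262) [ 0.4633 -0.0109  0.05  ]
(321, 263) [ 0.4597 -0.2381  0.05  ]
(235, 254) [ 0.4813 -0.0521  0.067 ]
{'camera_matrix': [[325.192, 0.0, 275.283], [0.0, 325.192, 205.811], [0.0, 0.0, 1.0]], 'rvec': [-2.306, -1.746, -0.259], 'tvec': [-0.624, -0.035, 0.394]}
```

View pics/top0c.png

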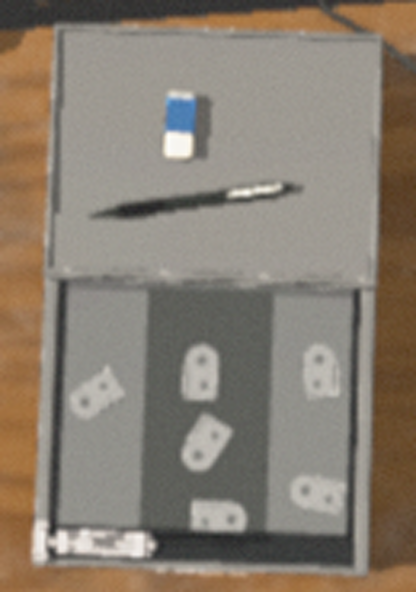

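Crop: the case is nearly square to the world (yaw about −1.4°). The knob on the strip is around original px (235,254), which is about (0.481, −0.052) at z 0.067. In the case frame that is (−66, +76) mm, as expected. Hands will be read after opening. I check the start surroundings in the wrist view and get the tool axes.

```bash
cat >> h.py <<'E'
O=np.array([.5475,-.1266]);YAW=-.024
def case2w(x,y): c,s=np.cos(YAW),np.sin(YAW);return O+[c*x-s*y,s*x+c*y]
def w2case(p): c,s=np.cos(YAW),np.sin(YAW);d=np.array(p)[:2]-O;return np.array([c*d[0]+s*d[1],-s*d[0]+c*d[1]])*1e3
def state():
    o=robot.get_obs();M=R.from_quat(o["tool_rot"]).as_matrix()
    print("t",round(o["time"],2),"case mm",w2case(o["position"]).round(1),"tip z",round((o["position"][2]-.011)*1e3,1),"F",np.round(o["ft_force"],1),"w",round(o["grip_width"],4));print(M.round(3).tolist())
    return o,M
def go(x,y,tipz):
    o,M=state();d=np.r_[case2w(x,y),tipz+.011]-o["position"]
    print("rows cm to",x,y,tipz,(M.T@d*100).round(2))
E
python3 - <<'E'
from h import *
go(-.066,.12,.12)
o,M=state();print("yaw of tool y vs case y deg",np.degrees(np.arctan2(M[1,1],M[0,1])-YAW-np.pi/2))
E
```

```text
t 0.15 case mm [-395.5  718.3] tip z 185.4 F [-0.2 -0.6 -0. ] w 0.0873
[[-0.001, 0.271, 0.962], [-0.002, 0.962, -0.271], [-1.0, -0.002, -0.0]]
rows cm to -0.066 0.12 0.12 [  6.61 -49.77  46.77]
t 0.15 case mm [-395.5  718.3] tip z 185.4 F [-0.2 -0.6 -0. ] w 0.0873
[[-0.001, 0.271, 0.962], [-0.002, 0.962, -0.271], [-1.0, -0.002, -0.0]]
yaw of tool y vs case y deg -14.370398843692527
```

View pics/w0.png

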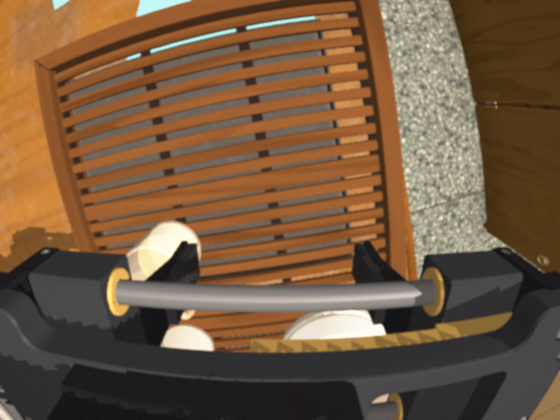

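The wrist view shows the slatted tray with cups and the kettle (335,330) below the gripper, so I rise first, then swing over to the case.

```bash
python3 -m inch '[[[-4,0,0,0,0],[-4,0,0,0,0],[-3,0,0,0,0],[0,-2.9,2.7,0,0],[0,-2.9,2.7,0,0],[0,-2.9,2.7,0,0],[0,-2.9,2.7,0,0],[0,-2.9,2.7,0,0]]]' 20; python3 -m inch '[[[0,-2.9,2.7,0,0],[0,-2.9,2.7,0,0],[0,-2.9,2.7,0,0],[0,-2.9,2.7,0,0],[0,-2.9,2.7,0,0],[0,-2.9,2.7,0,0],[0,-2.9,2.7,0,0],[0,-2.9,2.7,0,0]]]'; python3 -c "
from h import *
go(-.066,.12,.12)"
```

```text
time: 0.82
position: [0.2596, 0.4253, 0.3081]
tool_rot: [0.091, 0.702, -0.094, 0.701]
ft_force: [1.3, -1.1, 0.4]
grip_width: 0.0417
time: 1.48
position: [0.4101, 0.1308, 0.3085]
tool_rot: [0.09, 0.702, -0.092, 0.701]
ft_force: [0.4, 0.1, 0.1]
grip_width: 0.0007
t 1.48 case mm [-143.5  254. ] tip z 297.5 F [0.4 0.1 0.1] w 0.0007
[[-0.001, 0.255, 0.967], [-0.003, 0.967, -0.255], [-1.0, -0.003, -0.0]]
rows cm to -0.066 0.12 0.12 [ 17.79 -11.19  10.66]
```

```bash
python3 -m inch '[[[2.5,0,0,-0.115,0],[2.5,0,0,-0.115,0],[0,-3,2,0,0],[0,-3,2,0,0],[0,-3,2,0,0],[0,0,0,0,0]]]'
python3 - <<'E'
from h import *
go(-.066,.12,.12)
c=camera("wrist");cv2.imwrite("pics/w1.png",c[:,:,::-1])
E
```

```text
time: 1.98
position: [0.4739, 0.0264, 0.2569]
tool_rot: [0.008, 0.706, -0.012, 0.708]
ft_force: [-0.0, 0.7, 0.9]
grip_width: 0.0005
t 1.98 case mm [-77.2 151.2] tip z 245.9 F [-0.   0.7  0.9] w 0.0005
[[0.003, 0.028, 1.0], [-0.005, 1.0, -0.028], [-1.0, -0.005, 0.003]]
rows cm to -0.066 0.12 0.12 [12.61 -3.06  1.09]
```

View pics/w1.png

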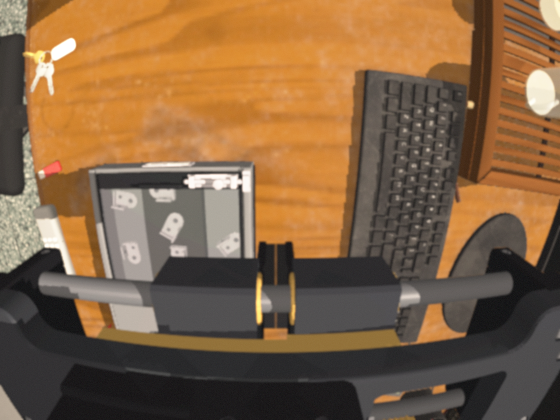

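Wrist view: the case with bolt at about (212,181), the deck brackets near (162,195), (172,226) and (178,252). I enlarge it to locate the knob.

Run:
```python
from h import *
im=cv2.imread("pics/w1.png");c=im[150:280,80:270];cv2.imwrite("pics/w1c.png",cv2.resize(c,None,fx=4.2,fy=4.2,interpolation=cv2.INTER_CUBIC))
```

```text
(no output)
```

View pics/w1c.png

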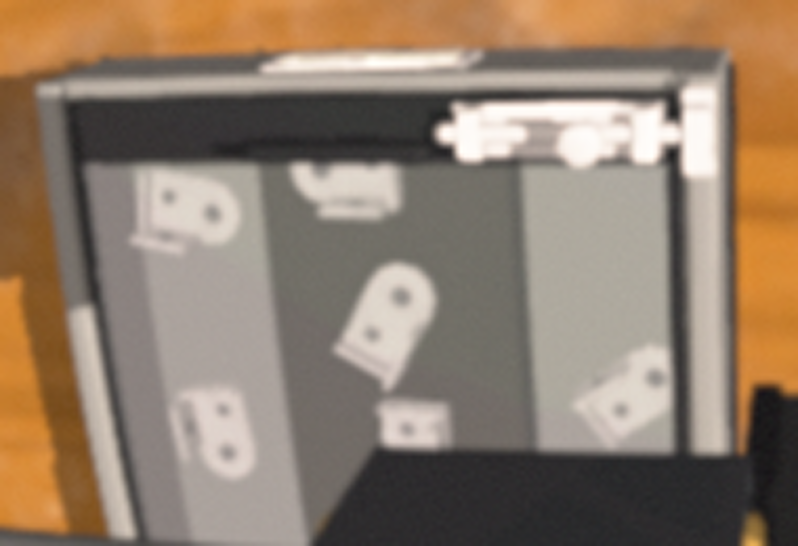

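Run:
```python
from h import *
i=camera_info("wrist");f=lambda x,y,z:w2case(cast("wrist",(80+x/4.2,150+y/4.2),z,i)).round(1)
print("knob",f(583,147,.070),"keeper",f(697,90,.059),f(697,178,.059))
print("corner L",f(730,60,.05),"R",f(40,85,.05),"lip",f(240,145,.067),f(400,145,.067))
print("deck edges",f(522,170,.024),f(262,170,.024))
go(-.066,.108,.066)
```

```text
knob [-72.3  85.8] keeper [-86.3 118. ] [-60.  117.3]
corner L [-93.5 127.1] R [ -92.5 -104.4] lip [-74.  -22.4] [-73.   29.9]
deck edges [-54.1  56.8] [-55.3 -35.2]
t 2.03 case mm [-79.9 153.4] tip z 245.5 F [-0.1  0.6 -0.2] w 0.0005
[[-0.001, 0.028, 1.0], [-0.002, 1.0, -0.028], [-1.0, -0.002, -0.001]]
rows cm to -0.066 0.108 0.066 [17.96 -4.5   1.42]
```

```bash
python3 -m inch '[[[2,0,0,0,0],[0,0,0,0,0],[0,0,0,0,0]]]' >/dev/null
python3 - <<'E'
from h import *
i=camera_info("wrist");c=camera("wrist");cv2.imwrite("pics/w2.png",c[:,:,::-1]);j=camera_info("wrist")
print(np.ravel(i["tvec"])-np.ravel(j["tvec"]))
g=lambda a:cv2.cvtColor(a,cv2.COLOR_BGR2GRAY)
a=g(cv2.imread("pics/w1.png"));b=g(c[:,:,::-1].copy())
def tr(x,y,z):
    u,v=80+x/4.2,150+y/4.2
    uu,vv=int(u),int(v);T=a[vv-9:vv+10,uu-9:uu+10];r=cv2.matchTemplate(b[vv-35:vv+35,uu-35:uu+35],T,cv2.TM_CCOEFF_NORMED)
    _,s,_,l=cv2.minMaxLoc(r);q=(u+l[0]-26,v+l[1]-26);return np.round(q,1),round(s,2),w2case(cast("wrist",q,z,i)).round(1)
for n,p in dict(knob=(583,147,.07),L=(730,60,.05),R=(40,85,.05),dL=(522,170,.024),dR=(262,170,.024)).items(): print(n,*tr(*p))
print("top deck",[w2case(cast("top",(205+x/3.2,85+300/3.2),.024)).round(1) for x in(147,272)],"walls in",[w2case(cast("top",(205+x/3.2,85+400/3.2),.05)).round(1) for x in(45,373)])
state()
E
```

```text
[ 8.92286608e-05 -8.00455402e-04 -6.08129438e-04]
knob [212.8 193. ] 0.96 [-69.4  82.8]
L [249.8 171.3] 0.99 [-90.2 124.5]
R [ 79.5 177.2] 0.92 [ -89.4 -108.3]
dL [198.3 199.5] 0.97 [-49.   53.4]
dR [134.4 198.5] 0.99 [-51.5 -38.7]
top deck [array([100.9,  45.7]), array([102.6, -43.5])] walls in [array([ 26.8, 112.3]), array([  30.9, -113.5])]
t 2.33 case mm [-81.7 154.2] tip z 224.9 F [-0.6  0.1 -0.5] w 0.0006
[[-0.004, 0.03, 1.0], [-0.0, 1.0, -0.03], [-1.0, -0.0, -0.004]]
```

Top and wrist estimates differ by about 7 mm in y, so I get close and check finger and knob in the same view.

```bash
python3 -m inch '[[[3.4,-0.8,0.3,0,0],[3.4,-0.8,0.3,0,0],[3.4,-0.8,0.3,0,0],[3,-0.5,0.3,0,0],[0,0,0,0,0],[0,0,0,0,0]]]' >/dev/null
python3 - <<'E'
from h import *
o,M=state()
t=cv2.imread("pics/top0.png");c=camera("top")[:,:,::-1].copy();cv2.imwrite("pics/t1.png",c)
tip=project("top",[o["position"]+[0,0,-.011]])[0];print("tip px",tip)
w=camera("wrist")[:,:,::-1].copy();cv2.imwrite("pics/w3.png",w)
A=cv2.resize(c[200:300,180:340],(800,500),interpolation=3)[:,:400];B=w[100:350,150:350];B=cv2.resize(B,(400,500))
cv2.imwrite("pics/v7.png",np.hstack([A,B]))
E
```

```text
t 2.83 case mm [-64.3 128.7] tip z 96.5 F [-0.6  0.3  0.1] w 0.0006
[[0.012, 0.022, 1.0], [-0.002, 1.0, -0.022], [-1.0, -0.002, 0.012]]
tip px [206.50777897 252.55081324]
```

View pics/v7.png

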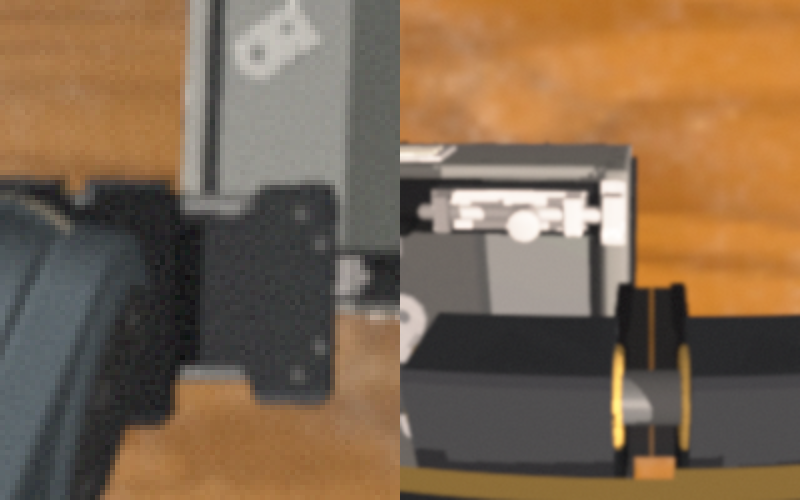

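Run:
```python
from h import *
i=camera_info("wrist")
k=lambda x,y,z:w2case(cast("wrist",(150+(x-400)/2,100+y/2),z,i)).round(1)
r=R.from_rotvec(np.ravel(i["rvec"])).as_matrix();C=-r.T@np.ravel(i["tvec"]);print("cam",w2case(C),C[2],"axis",r[2].round(3))
print("tip mid",k(653,287,.0965),"L/R",k(688,287,.0965),k(620,287,.0965),"knob",k(523,225,.07),"keeper",k(613,180,.059),k(613,243,.059),"corner",k(634,146,.05))
state()
```

```text
cam [-147.49383911  129.38511168] 0.2967872114640864 axis [ 0.307 -0.009 -0.952]
tip mid [-56.1 130. ] L/R [-56.1 141.8] [-56.1 118.8] knob [-68.9  81.3] keeper [-83.3 114.7] [-57.8 114.4] corner [-94.6 122.5]
t 2.93 case mm [-63.7 128.6] tip z 97.6 F [ 0.2  0.3 -0. ] w 0.0007
[[0.015, 0.021, 1.0], [-0.003, 1.0, -0.021], [-1.0, -0.002, 0.015]]
```

```bash
python3 -m inch '[[[0,-1,-0.4,0,0],[0,-1,0,0,0],[1.7,0,0,0,0],[1.7,0,0,0,0],[0,0,0,0,0]]]' ; python3 -c "
from h import *
go(-.068,.100,.062)"
```

```text
time: 3.35
position: [0.4892, -0.0202, 0.0835]
tool_rot: [0.003, 0.695, -0.009, 0.719]
ft_force: [0.2, -0.4, 0.7]
grip_width: 0.0003
t 3.35 case mm [-60.9 105. ] tip z 72.5 F [ 0.2 -0.4  0.7] w 0.0003
[[0.035, 0.018, 0.999], [-0.009, 1.0, -0.017], [-0.999, -0.008, 0.035]]
rows cm to -0.068 0.1 0.062 [ 1.02 -0.49 -0.75]
```

```bash
python3 -m inch '[[[0.9,0,-0.8,0,0],[0.2,-0.4,0,0,0],[0,-0.4,0,0,0],[0,-0.4,0,0,0],[0,0,0,0,0]]]' ; python3 -c "
from h import *
go(-.068,.083,.062)"
```

```text
time: 3.77
position: [0.4855, -0.0366, 0.0781]
tool_rot: [0.002, 0.691, -0.011, 0.723]
ft_force: [-0.2, -0.2, 0.3]
grip_width: 0.0007
t 3.77 case mm [-64.1  88.5] tip z 67.1 F [-0.2 -0.2  0.3] w 0.0007
[[0.046, 0.019, 0.999], [-0.012, 1.0, -0.018], [-0.999, -0.011, 0.046]]
rows cm to -0.068 0.083 0.062 [ 0.5  -0.54 -0.41]
```

Run:
```python
from h import *
w=camera("wrist")[:,:,::-1].copy();cv2.imwrite("pics/w4.png",w)
cv2.imwrite("pics/v8.png",cv2.resize(w[130:280,170:370],(800,600),interpolation=3))
state()
```

```text
t 3.82 case mm [-64.   88.7] tip z 67.2 F [ 0.9 -0.3 -0.1] w 0.0005
[[0.046, 0.019, 0.999], [-0.012, 1.0, -0.018], [-0.999, -0.011, 0.046]]
```

View pics/v8.png

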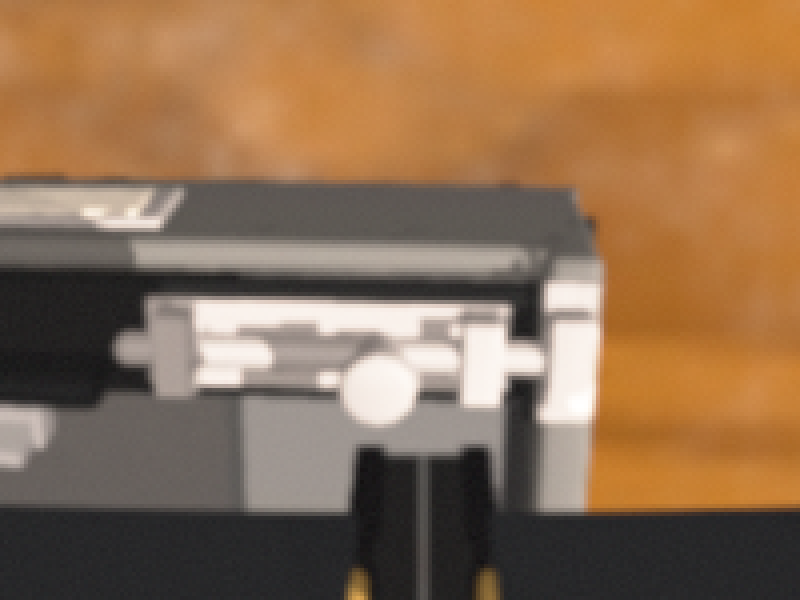

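Here the fingertips (near edge at v≈450, u 355–495) are beyond the knob (380,390) in x and overlap it in y. They need to go left about 1.6 cm, toward the robot about 1.7 cm, then push right.

```bash
python3 -m inch '[[[0,1,0,0,0],[0,1,0,0,0],[0.2,0,-1.1,0,0],[0.2,0,-1.1,0,0],[0,0,0,0,0],[0,0,0,0,0]]]'
python3 - <<'E'
from h import *
state()
w=camera("wrist")[:,:,::-1].copy();cv2.imwrite("pics/v9.png",cv2.resize(w[130:280,170:370],(800,600),interpolation=3))
E
```

```text
time: 4.32
position: [0.4662, -0.0117, 0.0747]
tool_rot: [0.002, 0.689, -0.01, 0.725]
ft_force: [0.3, 1.1, -0.3]
grip_width: 0.0005
t 4.32 case mm [-84.1 112.9] tip z 63.7 F [ 0.3  1.1 -0.3] w 0.0005
[[0.051, 0.018, 0.999], [-0.012, 1.0, -0.017], [-0.999, -0.012, 0.051]]
```

View pics/v9.png

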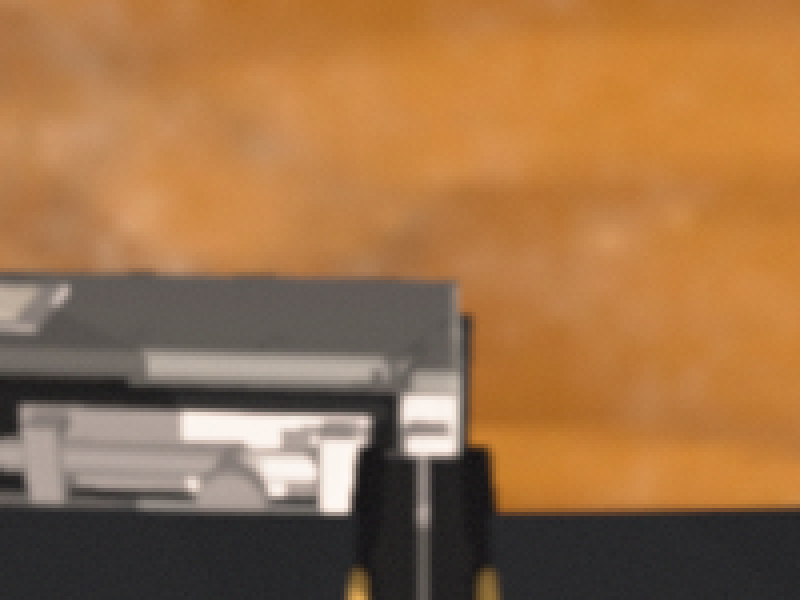

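The finger's near edge (v≈450) now covers the knob (230,495) in x, with a 15 mm gap. I push right about 31 mm.

```bash
python3 -m inch '[[[0.1,-0.7,0,0,0],[0,-0.7,0,0,0],[0,-0.4,0,0,0],[0,-0.4,0,0,0],[0,-0.4,0,0,0]]]' ; python3 -c "
from h import *
state()"
```

```text
time: 4.78
position: [0.4685, -0.0396, 0.0744]
tool_rot: [0.001, 0.688, -0.01, 0.726]
ft_force: [-0.0, 1.0, 0.2]
grip_width: 0.0008
t 4.78 case mm [-81.1  85.1] tip z 63.4 F [-0.   1.   0.2] w 0.0008
[[0.054, 0.016, 0.998], [-0.013, 1.0, -0.015], [-0.998, -0.012, 0.054]]
```

```bash
python3 -m inch '[[[0,-0.3,0,0,0],[0,-0.3,0,0,0],[0,-0.1,0,0,0]]]'
python3 - <<'E'
from h import *
state()
w=camera("wrist")[:,:,::-1].copy();cv2.imwrite("pics/v10.png",cv2.resize(w[130:280,170:370],(800,600),interpolation=3))
E
```

```text
time: 5.03
position: [0.469, -0.049, 0.0745]
tool_rot: [0.002, 0.687, -0.011, 0.726]
ft_force: [-0.4, -0.4, -0.4]
grip_width: 0.0005
t 5.03 case mm [-80.4  75.7] tip z 63.5 F [-0.4 -0.4 -0.4] w 0.0005
[[0.055, 0.018, 0.998], [-0.014, 1.0, -0.017], [-0.998, -0.013, 0.055]]
```

View pics/v10.png

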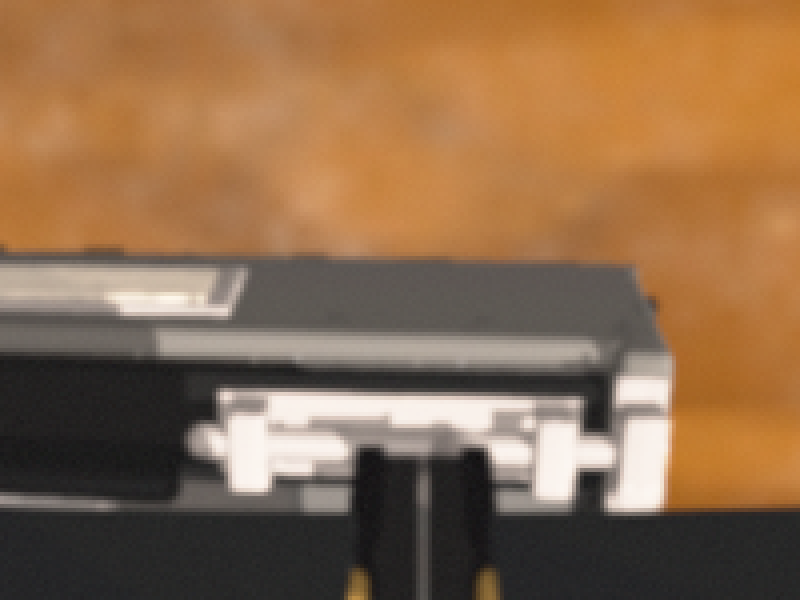

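The bolt rod is still in its keeper (597,455) and the knob is hidden behind the fingers, so the sweep missed it. I compare the FK tip position with all three cameras in one composite.

```bash
cat >> h.py <<'E'
def wproj(P,i=None):
    i=i or camera_info("wrist");K=np.array(i["camera_matrix"]);p=R.from_rotvec(np.ravel(i["rvec"])).as_matrix()@np.array(P)+np.ravel(i["tvec"])
    a=np.arctan2(np.hypot(p[0],p[1]),p[2]);return K[:2,2]+K[0,0]*a*p[:2]/np.hypot(p[0],p[1])
def P(x,y,z): return np.r_[case2w(x,y),z]
def mark(names,pts,out):
    # crops (name,u0,v0,w,h) scaled to 400x300, pts = {colour: point}
    T=[]
    for n,u0,v0,w in names:
        im=camera(n)[:,:,::-1].copy();h=int(w*.75);s=400/w
        c=cv2.resize(im[v0:v0+h,u0:u0+w],(400,300),interpolation=3)
        for q in pts:
            uv=wproj(q) if n=="wrist" else project(n,[q])[0]
            cv2.circle(c,tuple(int(t) for t in (uv-[u0,v0])*s),2,(0,0,255) if q is pts[0] else (0,255,0),-1)
        T.append(c)
    while len(T)<4:T.append(np.zeros_like(T[0]))
    cv2.imwrite(out,np.vstack([np.hstack(T[:2]),np.hstack(T[2:])]))
E
python3 - <<'E'
from h import *
o,M=state();tip=o["position"]+.011*M[:,0]
mark([("scene",150,150,120),("scene",175,180,60),("top",190,215,80),("wrist",170,130,200)],[tip,tip+.0095*M[:,2],tip-.0095*M[:,2],P(-.067,.078,.07),P(-.067,0,.067),P(-.086,.115,.05),P(-.086,-.115,.05)],"pics/v11.png")
E
```

```text
t 5.08 case mm [-80.3  75.7] tip z 63.5 F [-0.2 -1.1  0.6] w 0.0005
[[0.055, 0.018, 0.998], [-0.014, 1.0, -0.017], [-0.998, -0.013, 0.055]]
```

View pics/v11.png

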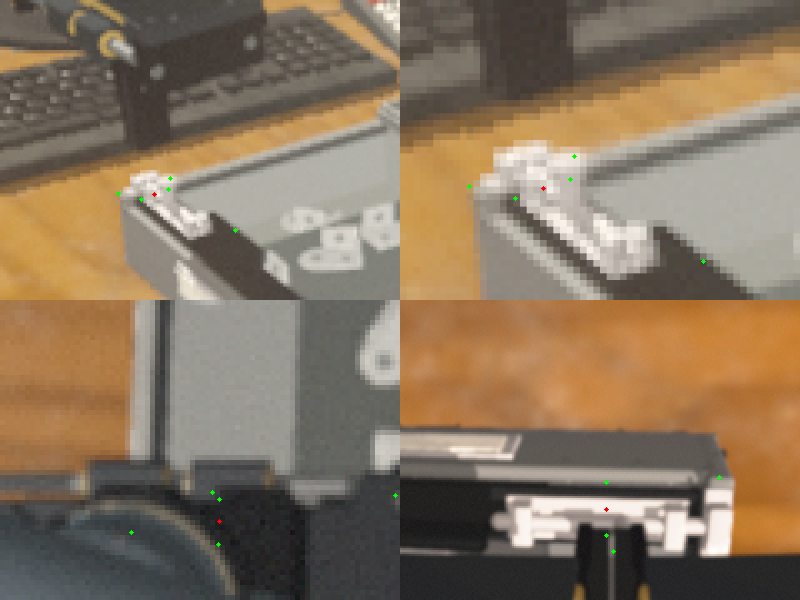

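The scene panel shows the finger bottom (145,145) well above the FK tip mark (153,194). So the real tip is roughly 2–3 cm higher than reported, and I was passing over the knob. I calibrate height by touching the case's left wall (top z 50).

```bash
python3 -m inch '[[[0,1.5,0.6,0,0],[0,1.5,0.6,0,0],[0.5,0.5,0,0,0],[0.5,0,0,0,0],[0,0,0,0,0]]]' ; python3 -c "
from h import *
go(-.067,.113,.045)"
```

```text
time: 5.7
position: [0.4818, -0.0119, 0.064]
tool_rot: [0.001, 0.688, -0.01, 0.726]
ft_force: [0.2, 0.3, -0.4]
grip_width: 0.0004
t 5.7 case mm [-68.4 113.1] tip z 53.0 F [ 0.2  0.3 -0.4] w 0.0004
[[0.054, 0.016, 0.998], [-0.014, 1.0, -0.015], [-0.998, -0.013, 0.055]]
rows cm to -0.067 0.113 0.045 [ 0.81 -0.    0.1 ]
```

```bash
for k in 1 2 3 4; do python3 -m inch '[[[0.4,0,0,0,0],[0,0,0,0,0]]]' | grep -E "position|force"; done
```

```text
position: [0.481, -0.0121, 0.059]
ft_force: [0.1, 0.3, -0.6]
position: [0.4807, -0.0129, 0.0543]
ft_force: [1.5, 0.2, -0.1]
position: [0.4808, -0.0136, 0.0498]
ft_force: [-0.3, -0.4, -0.1]
position: [0.4811, -0.014, 0.0454]
ft_force: [0.0, -0.0, -0.8]
```

```bash
for k in 1 2 3 ; do python3 -m inch '[[[0.3,0,0,0,0],[0,0,0,0,0]]]' | grep -E "position|force"; done
```

```text
position: [0.4814, -0.0142, 0.042]
ft_force: [0.0, -0.9, 0.2]
position: [0.4816, -0.0142, 0.0388]
ft_force: [-0.7, -0.1, 0.0]
position: [0.4819, -0.0142, 0.0355]
ft_force: [0.2, 0.1, -0.6]
```

```bash
for k in 1 2 3 ; do python3 -m inch '[[[0.3,0,0,0,0],[0,0,0,0,0]]]' | grep -E "position|force"; done
python3 - <<'E'
from h import *
s=camera("scene")[:,:,::-1].copy();cv2.imwrite("pics/s2.png",s)
g=cv2.cvtColor(s,cv2.COLOR_BGR2GRAY)
print("cols 184..205 step2, rows 184..222 step 2")
for v in range(184,224,2): print(v,g[v,184:214:2].tolist())
o,M=state();print(project("scene",[o["position"]+.011*M[:,0]]),project("scene",[P(-.086,.115,.05),P(-.067,.078,.07)]))
E
```

```text
position: [0.4824, -0.0143, 0.0338]
ft_force: [-1.5, 0.1, 1.6]
position: [0.4825, -0.0143, 0.0344]
ft_force: [0.2, -0.3, 0.6]
position: [0.4831, -0.0144, 0.0343]
ft_force: [-0.3, 0.2, 0.2]
cols 184..205 step2, rows 184..222 step 2
184 [66, 72, 59, 65, 61, 91, 119, 72, 62, 61, 63, 65, 65, 64, 65]
186 [66, 71, 64, 61, 63, 59, 73, 63, 63, 63, 62, 62, 71, 78, 77]
188 [99, 63, 61, 61, 81, 59, 63, 61, 62, 68, 70, 73, 76, 78, 74]
190 [118, 69, 66, 62, 62, 62, 64, 65, 74, 75, 71, 80, 87, 95, 105]
192 [92, 64, 69, 62, 63, 60, 61, 59, 88, 92, 104, 108, 109, 103, 133]
194 [79, 70, 68, 66, 61, 61, 63, 63, 101, 111, 129, 135, 155, 161, 155]
196 [86, 75, 73, 60, 64, 60, 64, 64, 124, 164, 162, 162, 156, 158, 161]
198 [105, 90, 70, 66, 64, 63, 65, 64, 137, 154, 157, 161, 163, 155, 155]
200 [156, 142, 67, 69, 65, 65, 66, 64, 101, 160, 162, 164, 175, 173, 184]
202 [162, 162, 77, 67, 66, 64, 65, 85, 132, 168, 177, 182, 176, 172, 146]
204 [159, 161, 160, 121, 62, 125, 138, 177, 177, 172, 148, 128, 118, 102, 104]
206 [157, 161, 207, 181, 174, 178, 178, 183, 189, 157, 101, 115, 143, 160, 172]
208 [152, 177, 164, 165, 145, 187, 176, 181, 190, 159, 162, 176, 175, 175, 175]
210 [154, 141, 140, 109, 89, 179, 169, 175, 188, 152, 149, 175, 175, 177, 176]
212 [154, 142, 139, 125, 93, 71, 146, 168, 169, 178, 157, 135, 173, 175, 176]
214 [155, 143, 136, 132, 128, 100, 70, 139, 171, 169, 178, 170, 148, 168, 125]
216 [159, 146, 137, 134, 131, 129, 104, 71, 119, 169, 169, 183, 173, 177, 162]
218 [154, 148, 139, 135, 129, 132, 131, 120, 76, 103, 168, 188, 171, 191, 169]
220 [156, 150, 140, 137, 131, 130, 132, 134, 123, 86, 78, 175, 156, 171, 91]
222 [159, 152, 138, 137, 135, 129, 132, 129, 134, 125, 94, 71, 68, 72, 68]
t 7.42 case mm [-66.7 110.6] tip z 23.1 F [0.1 0.9 1.2] w 0.0004
[[0.059, 0.017, 0.998], [-0.016, 1.0, -0.016], [-0.998, -0.015, 0.059]]
[[195.90325874 217.43851759]] [[185.46447366 208.03067167]
 [201.19407643 203.45558614]]
```

Run:
```python
from h import *
o,M=state()
for z in (.05,.055,.06,.065): print(z,project("scene",[P(-.067,.11,z),P(-.076,.098,z),P(-.058,.098,z)]).round(1).tolist())
```

```text
t 7.42 case mm [-66.7 110.6] tip z 23.1 F [0.1 0.9 1.2] w 0.0004
[[0.059, 0.017, 0.998], [-0.016, 1.0, -0.016], [-0.998, -0.015, 0.059]]
0.05 [[194.6, 206.5], [193.5, 209.7], [201.1, 207.4]]
0.055 [[194.5, 204.4], [193.3, 207.6], [200.9, 205.3]]
0.06 [[194.3, 202.3], [193.1, 205.4], [200.8, 203.2]]
0.065 [[194.1, 200.1], [192.9, 203.3], [200.6, 201.0]]
```

Contact at FK tip 23 mm. The scene view puts the real tip at about z 60, on the keeper, so the reported tip height is about 36 mm too low. I rise 3 mm and push right.

```bash
python3 -m inch '[[[-0.35,0,0,0,0],[0,-0.5,0,0,0],[0,-0.5,0,0,0],[0,0,0,0,0]]]' ;for k in 1 2 3 ; do python3 -m inch '[[[0,-0.4,0,0,0],[0,0,0,0,0]]]' | grep -E "position|force"; done; python3 -c "
from h import *
state()"
```

```text
time: 7.75
position: [0.4832, -0.0251, 0.0377]
tool_rot: [-0.0, 0.686, -0.011, 0.728]
ft_force: [-0.6, -0.5, 0.8]
grip_width: 0.0005
position: [0.4828, -0.0298, 0.0372]
ft_force: [0.3, 0.8, -0.5]
position: [0.4826, -0.0342, 0.0369]
ft_force: [0.0, 0.5, 0.5]
position: [0.4823, -0.0385, 0.0367]
ft_force: [-0.2, -0.3, 0.5]
t 8.25 case mm [-67.3  86.6] tip z 25.7 F [-0.2 -0.3  0.5] w 0.0003
[[0.057, 0.018, 0.998], [-0.015, 1.0, -0.017], [-0.998, -0.014, 0.057]]
```

```bash
for k in 1 2 3 4; do python3 -m inch '[[[0,-0.3,0,0,0],[0,0,0,0,0]]]' | grep -E "position|force"; done
python3 - <<'E'
from h import *
state()
w=camera("wrist")[:,:,::-1].copy();cv2.imwrite("pics/w5.png",w)
s=camera("scene")[:,:,::-1].copy();cv2.imwrite("pics/s3.png",s)
E
```

```text
position: [0.4821, -0.0417, 0.0367]
ft_force: [-0.3, 0.1, 0.4]
position: [0.4819, -0.0449, 0.0367]
ft_force: [-0.2, -0.2, -0.3]
position: [0.4817, -0.0462, 0.0368]
ft_force: [1.5, 4.4, -0.1]
position: [0.4818, -0.0459, 0.0369]
ft_force: [0.7, 2.4, -0.9]
t 8.92 case mm [-67.6  79.1] tip z 25.9 F [ 0.7  2.4 -0.9] w 0.0006
[[0.056, 0.024, 0.998], [-0.006, 1.0, -0.024], [-0.998, -0.004, 0.056]]
```

The push stopped dead at y 79 with 4.4 N, which matches the bolt's end stop (18 mm travel). I go on to the lip.

```bash
python3 -m inch '[[[0,0.6,0,0,0],[-1.2,0,-0.5,0,0],[-1.2,0,-0.7,0,0],[0,-2,-0.7,0,0],[0,-2,0,0,0],[0,-2,0,0,0],[0,-2,0,0,0],[0,0,0,0,0]]]' ; python3 -c "
from h import *
go(-.088,0,.020)"
```

```text
time: 9.68
position: [0.4594, -0.1216, 0.0616]
tool_rot: [0.002, 0.687, -0.009, 0.727]
ft_force: [0.8, -0.2, 0.2]
grip_width: 0.0003
t 9.68 case mm [-88.2   2.9] tip z 50.6 F [ 0.8 -0.2  0.2] w 0.0003
[[0.057, 0.015, 0.998], [-0.01, 1.0, -0.014], [-0.998, -0.01, 0.057]]
rows cm to -0.088 0 0.02 [ 3.06 -0.26 -0.15]
```

```bash
python3 -m inch '[[[1.5,-0.1,0,0,0],[1.5,0,0,0,0],[0,0,0,0,0],[0.03,0,0.5,0,0],[0.03,0,0.5,0,0],[0.03,0,0.5,0,0],[0.03,0,0.5,0,0]]]' ; python3 -c "
from h import *
go(.0,0,.020)"
```

```text
time: 10.27
position: [0.4793, -0.1223, 0.032]
tool_rot: [0.002, 0.689, -0.009, 0.725]
ft_force: [-2.9, -0.5, -1.8]
grip_width: 0.0002
t 10.27 case mm [-68.3   2.6] tip z 21.0 F [-2.9 -0.5 -1.8] w 0.0002
[[0.051, 0.016, 0.999], [-0.01, 1.0, -0.015], [-0.999, -0.009, 0.052]]
rows cm to 0.0 0 0.02 [ 0.46 -0.32  6.81]
```

```bash
python3 -m inch '[[[0.04,0,0.6,0,0],[0.04,0,0.6,0,0],[0.04,0,0.6,0,0],[0.04,0,0.6,0,0]]]';  python3 -c "
from h import *
state()"
```

```text
time: 10.6
position: [0.5049, -0.1219, 0.0325]
tool_rot: [0.001, 0.689, -0.008, 0.724]
ft_force: [-3.1, -1.1, -1.5]
grip_width: 0.0003
t 10.6 case mm [-42.7   3.6] tip z 21.5 F [-3.1 -1.1 -1.5] w 0.0003
[[0.05, 0.014, 0.999], [-0.01, 1.0, -0.013], [-0.999, -0.009, 0.05]]
```

The cover is sliding with about 3 N.

```bash
python3 -m inch '[[[0.06,0,1.2,0,0],[0.06,0,1.2,0,0],[0.06,0,1.2,0,0],[0.06,0,1.2,0,0],[0.06,0,1.2,0,0],[0.06,0,1.2,0,0],[0.06,0,1.2,0,0],[0.05,0,1,0,0]]]' | grep -E "posi|force"; python3 -m inch '[[[0.05,0,0.6,0,0],[0.05,0,0.6,0,0],[0.04,0,0.5,0,0]]]' | grep -E "posi|force";   python3 -c "
from h import *
state()"
```

```text
position: [0.6032, -0.1232, 0.0325]
ft_force: [-1.9, -1.7, 0.7]
position: [0.6233, -0.1235, 0.0322]
ft_force: [-1.5, -0.6, 1.0]
t 11.52 case mm [75.7  4.9] tip z 21.2 F [-1.5 -0.6  1. ] w 0.0008
[[0.045, 0.012, 0.999], [-0.011, 1.0, -0.011], [-0.999, -0.011, 0.045]]
```

```bash
for k in 1 2 3 4; do python3 -m inch '[[[0.03,0,0.5,0,0],[0.03,0,0.4,0,0]]]' | grep -E "posi|force"; done;   python3 -c "
from h import *
state()"
```

```text
position: [0.633, -0.1236, 0.0321]
ft_force: [-2.7, -2.3, 1.5]
position: [0.6383, -0.1232, 0.0314]
ft_force: [-15.2, -3.5, 9.1]
position: [0.6374, -0.1222, 0.0304]
ft_force: [-9.0, -1.5, 5.1]
position: [0.6367, -0.1215, 0.0296]
ft_force: [-9.1, -3.1, 7.5]
t 12.18 case mm [89.1  7.3] tip z 18.6 F [-9.1 -3.1  7.5] w 0.0002
[[-0.01, 0.006, 1.0], [-0.004, 1.0, -0.007], [-1.0, -0.004, -0.01]]
```

Hard stop at x≈90 after about 170 mm of travel: the cover is open. I back off, rise and look.

```bash
python3 -m inch '[[[0,0,-0.8,0,0],[-1,0,-1,0,0],[-3.5,0,-1,0,0],[-3.5,1,-1,0,0],[-3.5,2,-1.5,0,0],[-3.5,3,-1.5,0,0],[-2,3,-1.5,0,0],[0,3,-1,0,0]]]' | grep posi; python3 -m inch '[[[-1,1.5,-1,0,0],[-2,1.5,-1,0,0],[0,0,0,0,0],[0,0,0,0,0]]]' | grep posi
python3 - <<'E'
from h import *
state()
i=camera_info("wrist");np.save("wi.npy",i,allow_pickle=True);w=camera("wrist")[:,:,::-1].copy();cv2.imwrite("pics/w6.png",w)
t=camera("top")[:,:,::-1].copy();cv2.imwrite("pics/t6.png",t)
a=[wproj(P(x,y,.024)).round(0).tolist() for x,y in((-.08,.045),(-.08,-.045),(.09,.045),(.09,-.045),(-.08,.1),(-.08,-.1))];print(a)
E
```

```text
position: [0.551, -0.0058, 0.2029]
position: [0.5287, 0.0335, 0.2399]
t 13.18 case mm [-22.6 159.6] tip z 228.9 F [ 0.4 -0.3 -0.2] w 0.0004
[[0.022, 0.012, 1.0], [0.002, 1.0, -0.012], [-1.0, 0.003, 0.022]]
[[185.0, 126.0], [121.0, 129.0], [193.0, 249.0], [134.0, 246.0], [227.0, 124.0], [87.0, 132.0]]
```

Run:
```python
import cv2,numpy as np
w=cv2.imread("pics/w6.png")[115:257,98:208];t=cv2.imread("pics/t6.png")[165:270,240:305]
a=cv2.resize(w,None,fx=4.2,fy=4.2,interpolation=3);b=cv2.resize(t,None,fx=5,fy=5,interpolation=3)
o=np.zeros((600,800,3),np.uint8);o[:a.shape[0],:a.shape[1]]=a;o[:b.shape[0],470:470+b.shape[1]]=b;cv2.imwrite("pics/v12.png",o);print(a.shape,b.shape)
```

```text
(596, 462, 3) (525, 325, 3)
```

View pics/v12.png

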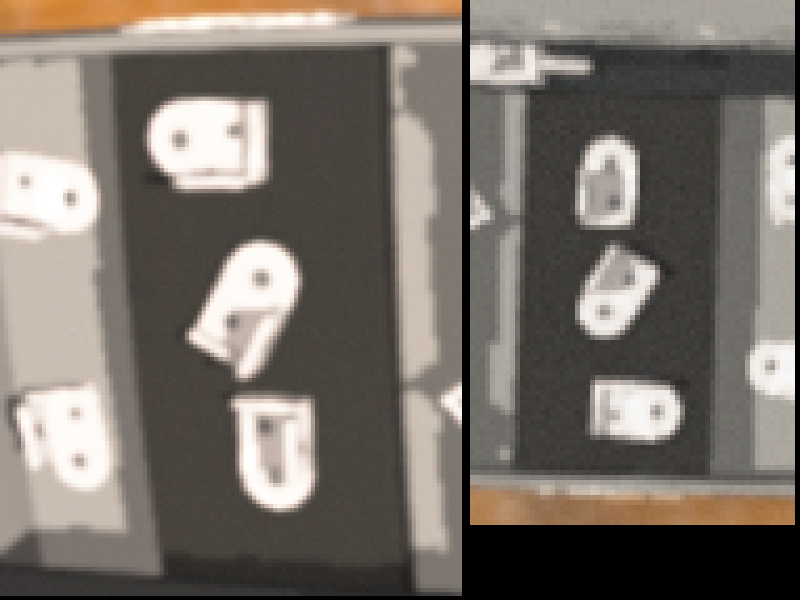

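Views of the uncovered bay (wrist panel: right = +y, up = toward the robot):
- **Front bracket** (210,145): nose points −y, flange on the +x side, so it is LEFT.
- **Back bracket** (275,450): nose points +x, flange on the +y side, so it is LEFT.
- **Middle bracket** (250,310): nose points −x/+y, flange to its right, so it is RIGHT.

Two lefts and one right match the list. Next I get their positions.

Run:
```python
from h import *
i=np.load("wi.npy",allow_pickle=True).item()
for n,f,(u0,v0,w,h),th,inf in (("top","t6",(250,180,36,78),130,None),("wrist","w6",(127,130,50,112),150,i)):
    g=cv2.cvtColor(cv2.imread(f"pics/{f}.png"),cv2.COLOR_BGR2GRAY)[v0:v0+h,u0:u0+w]
    m=cv2.morphologyEx((g>th).astype(np.uint8),cv2.MORPH_CLOSE,np.ones((5,5)))
    for c in cv2.findContours(m,0,2)[0]:
        if cv2.contourArea(c)<60: continue
        r=cv2.minAreaRect(c);B=[w2case(cast(n,p+[u0,v0],.03,inf)) for p in cv2.boxPoints(r)]
        print(n,"centre",np.mean(B,0).round(1),"box",np.round(np.min(B,0)),np.round(np.max(B,0)),"sides",np.linalg.norm(B[0]-B[1]).round(),np.linalg.norm(B[1]-B[2]).round())
f=lambda x,y,z:w2case(cast("wrist",(98+x/4.2,115+y/4.2),z,i)).round(1)
print("wrist deck edges",f(390,60,.024),f(112,70,.024),f(408,500,.024),f(155,500,.024))
g=lambda x,y,z:w2case(cast("top",(240+(x-470)/5,165+y/5),z)).round(1)
print("top deck edges",g(525,150,.024),g(720,150,.024),g(517,440,.024),g(710,440,.024),"lip strip near edge",g(620,95,.048))
```

```text
top centre [-51.8  -7.7] box [-64. -28.] [-39.  13.] sides 40.0 25.0
top centre [25.6  2.8] box [-20. -16.] [71. 22.] sides 36.0 90.0
wrist centre [24.9  2.1] box [-22. -19.] [73. 22.] sides 39.0 90.0
wrist centre [-52.5  -5.9] box [-67. -27.] [-38.  15.] sides 40.0 27.0
wrist deck edges [-74.7  53.7] [-75.6 -39.5] [67.8 51.4] [ 70.8 -40.5]
top deck edges [63.7 44.7] [ 65.3 -44.1] [-67.6  45.3] [-66.  -41.7] lip strip near edge [86.7  1.3]
```

```bash
python3 -m inch '[[[0,-3.4,-0.5,0,0],[0,-3.4,-0.5,0,0],[0,-3.4,-0.5,0,0],[0,-3.4,-0.5,0,0],[1,-3.4,-0.5,0,0],[2,-2.5,0,0,0],[3,0,0,0,0],[0,0,0,0,0]]]' | grep posi;  python3 -c "
from h import *
go(-.057,-.052,.02)"
```

```text
position: [0.5053, -0.1786, 0.1705]
t 13.95 case mm [-41. -53.] tip z 159.5 F [-1.6  1.5 -0.2] w 0.0003
[[0.025, 0.018, 1.0], [0.001, 1.0, -0.018], [-1.0, 0.001, 0.025]]
rows cm to -0.057 -0.052 0.02 [13.91  0.1  -1.95]
```

```bash
python3 -m inch '[[[2.8,0,-0.7,0,0],[2.8,0,-0.6,0,0],[2.8,0,-0.6,0,0],[2.8,0,0,0,0],[2.5,0,0,0,0],[0,0,0,0,0]]]' | grep posi;  python3 -c "
from h import *
go(-.057,-.052,-.006)"
```

```text
position: [0.4934, -0.1854, 0.0291]
t 14.45 case mm [-52.7 -60.1] tip z 18.1 F [-0.3 -0.3 -0.8] w 0.0001
[[0.03, 0.025, 0.999], [-0.002, 1.0, -0.025], [-1.0, -0.002, 0.03]]
rows cm to -0.057 -0.052 -0.006 [ 2.4   0.81 -0.5 ]
```

```bash
python3 -m inch '[[[1.2,0.5,-0.6,0,0],[1.1,0.5,0,0,0],[0,0,0,0,0]]]' | grep -E "posi|force"; for k in 1 2 3; do  python3 -m inch '[[[0.3,0,0,0,0],[0,0,0,0,0]]]' | grep -E "posi|force";done;  python3 -c "
from h import *
state()"
```

```text
position: [0.4902, -0.1768, 0.0065]
ft_force: [0.5, -0.2, -0.1]
position: [0.492, -0.1777, 0.0054]
ft_force: [0.4, -0.8, -0.9]
position: [0.4941, -0.1791, 0.0045]
ft_force: [-0.2, 0.5, 0.1]
position: [0.4954, -0.1801, 0.0027]
ft_force: [-0.1, -0.2, 0.1]
t 15.2 case mm [-50.8 -54.7] tip z -8.3 F [-0.1 -0.2  0.1] w 0.0006
[[0.04, 0.025, 0.999], [-0.009, 1.0, -0.025], [-0.999, -0.008, 0.04]]
```

```bash
python3 -m inch '[[[0,0.2,-0.7,0,0],[0,0.6,0,0,0],[0,0.6,0,0,0]]]' | grep -E "posi|force"; python3 -c "
from h import *
state()";  python3 -m inch '[[[0,0.6,0,0,0],[0,0.6,0,0,0],[0,0.6,0,0,0]]]' | grep -E "posi|force";  python3 -c "
from h import *
state()"
```

```text
position: [0.4889, -0.1667, 0.0029]
ft_force: [-0.5, -0.2, 0.1]
t 15.45 case mm [-57.6 -41.5] tip z -8.1 F [-0.5 -0.2  0.1] w 0.0004
[[0.042, 0.027, 0.999], [-0.01, 1.0, -0.027], [-0.999, -0.009, 0.042]]
position: [0.4884, -0.1461, 0.0026]
ft_force: [-0.0, -0.7, -0.5]
t 15.7 case mm [-58.6 -20.9] tip z -8.4 F [-0.  -0.7 -0.5] w 0.0003
[[0.04, 0.027, 0.999], [-0.009, 1.0, -0.027], [-0.999, -0.008, 0.041]]
```

```bash
python3 -m inch '[[[0,0.8,0,0,0],[0,0.8,0,0,0],[0,0.8,0,0,0],[0,0.8,0,0,0]]]' | grep -E "posi|force"; python3 -m inch '[[[0,0.8,0,0,0],[0,0.8,0,0,0],[0,0.8,0,0,0]]]' | grep -E "posi|force";  python3 - <<'E'
from h import *
state()
t=camera("top")[:,:,::-1].copy();cv2.imwrite("pics/t7.png",t)
w=camera("wrist")[:,:,::-1].copy();cv2.imwrite("pics/w7.png",w)
E
```

```text
position: [0.4895, -0.1103, 0.0024]
ft_force: [0.3, 0.0, 0.5]
position: [0.4904, -0.0834, 0.0022]
ft_force: [-0.2, 0.1, 0.2]
t 16.28 case mm [-58.1  41.8] tip z -8.8 F [-0.2  0.1  0.2] w 0.0004
[[0.041, 0.025, 0.999], [-0.01, 1.0, -0.025], [-0.999, -0.009, 0.041]]
```

```bash
python3 -m inch '[[[0,0.8,0,0,0],[0,0.8,0,0,0],[0,0.6,0,0,0],[0,0,0,0,0]]]' | grep -E "posi|force"; python3 -m inch '[[[-2,0,0,0,0],[-3.5,0,0,0,0],[-3.5,1,0,0,0],[-3.5,3,0,0,0],[-3,3,1,0,0],[-2,3,1.5,0,0],[0,0,0,0,0]]]' | grep -E "posi|force";  cat > look.py <<'E'
from h import *
import sys
state()
i=camera_info("wrist");w=camera("wrist")[:,:,::-1].copy();t=camera("top")[:,:,::-1].copy()
cv2.imwrite(f"pics/tt{sys.argv[1]}.png",t);cv2.imwrite(f"pics/ww{sys.argv[1]}.png",w)
X,Y=np.meshgrid(np.arange(-85,95,1.),np.arange(-108,109,1.),indexing="ij")
# rectify to case plan at z=.03 (1 px = 1 mm) and list bright blobs
for n,im in(("top",t),("wrist",w)):
    pts=np.array([np.r_[case2w(x/1e3,y/1e3),.024] for x,y in zip(X.ravel(),Y.ravel())])
    uv=project("top",pts) if n=="top" else np.array([wproj(p,i) for p in pts])
    uv=uv.reshape(*X.shape,2).astype(np.float32)
    g=cv2.cvtColor(cv2.remap(im,uv[...,0],uv[...,1],1),cv2.COLOR_BGR2GRAY);cv2.imwrite(f"pics/rect_{n}{sys.argv[1]}.png",g)
    m=cv2.morphologyEx((g>(190 if n=="top" else 195)).astype(np.uint8),cv2.MORPH_OPEN,np.ones((3,3)))
    N,L,S,C=cv2.connectedComponentsWithStats(m)
    for k in range(1,N):
        if S[k,4]>120: print(n,"x,y",(C[k][1]-85).round(),(C[k][0]-108).round(),"area",S[k,4],"dx,dy",S[k,3],S[k,2])
E
python3 look.py 1
```

```text
position: [0.4906, -0.0588, 0.0019]
ft_force: [-0.4, 0.5, -0.3]
position: [0.5111, 0.0415, 0.1786]
ft_force: [1.1, -0.1, 0.2]
t 17.3 case mm [-40.4 167.2] tip z 167.6 F [ 1.1 -0.1  0.2] w 0.0003
[[0.036, 0.031, 0.999], [-0.005, 1.0, -0.031], [-0.999, -0.004, 0.036]]
top x,y -52.0 52.0 area 307 dx,dy 23 17
top x,y -4.0 4.0 area 542 dx,dy 32 33
top x,y 54.0 4.0 area 399 dx,dy 39 23
top x,y 52.0 -78.0 area 907 dx,dy 41 27
wrist x,y -64.0 106.0 area 157 dx,dy 31 6
wrist x,y -52.0 53.0 area 675 dx,dy 28 35
wrist x,y 1.0 2.0 area 845 dx,dy 46 39
wrist x,y 47.0 -70.0 area 1244 dx,dy 42 39
wrist x,y 53.0 6.0 area 728 dx,dy 38 27
```

The front bracket seems to lean over the deck edge (y≈50), heel in the well. I push its nose end again.

```bash
python3 -m inch '[[[0,-3.4,-0.3,0,0],[0,-3.4,-0.3,0,0],[0,-3.4,-0.4,0,0],[0,-3.4,-0.4,0,0],[0,-3,0,0,0],[3.5,0,0,0,0],[3.5,0,0,0,0],[0,0,0,0,0]]]' | grep posi;  python3 -c "
from h import *
go(-.054,0.002,-.008)"
```

```text
position: [0.4769, -0.1392, 0.0939]
t 18.07 case mm [-70.3 -14.3] tip z 82.9 F [-0.6  0.7  0.7] w 0.0002
[[0.009, 0.035, 0.999], [-0.003, 0.999, -0.035], [-1.0, -0.003, 0.009]]
rows cm to -0.054 0.002 -0.008 [9.1  1.67 1.53]
```

```bash
python3 -m inch '[[[2.8,0,0.6,0,0],[2.8,0,0.5,0,0],[2.6,0.3,0.4,0,0],[0,0,0,0,0]]]' | grep posi;  python3 -c "
from h import *
go(-.056,0.02,-.009)"
```

```text
position: [0.4871, -0.139, 0.0078]
t 18.4 case mm [-60.1 -13.8] tip z -3.2 F [-0.5 -0.1 -0.5] w 0.0004
[[-0.001, 0.042, 0.999], [0.002, 0.999, -0.042], [-1.0, 0.001, -0.001]]
rows cm to -0.056 0.02 -0.009 [0.58 3.39 0.35]
```

```bash
for k in 1 2 3 4; do python3 -m inch '[[[0.35,0.1,0.15,0,0],[0,0,0,0,0]]]' | grep -E "posi|force";done
```

```text
position: [0.4867, -0.1378, 0.0042]
ft_force: [-0.7, -0.3, -0.3]
position: [0.4889, -0.1374, 0.0031]
ft_force: [0.6, -0.3, 0.7]
position: [0.4918, -0.137, 0.0018]
ft_force: [-0.5, 0.5, -1.3]
position: [0.4944, -0.1364, -0.0003]
ft_force: [0.8, -0.5, 0.8]
```

```bash
python3 -m inch '[[[0.1,0.8,-0.4,0,0],[0,0.8,0,0,0],[0,0.8,0,0,0],[0,0.8,0,0,0]]]' | grep -E "posi|force"; python3 -c "
from h import *
o,M=state();print(o['q'].round(3) if hasattr(o['q'],'round') else o['q'],np.round(o['joint_torque'],1))"; python3 -m inch '[[[0,0.8,0,0,0],[0,0.8,0,0,0],[0,0.8,0,0,0]]]' | grep -E "posi|force"; python3 -c "
from h import *
state()"
```

```text
position: [0.4926, -0.1034, -0.0009]
ft_force: [0.3, -1.2, 1.3]
t 19.4 case mm [-55.5  21.9] tip z -11.9 F [ 0.3 -1.2  1.3] w 0.0004
[[0.006, 0.044, 0.999], [-0.003, 0.999, -0.044], [-1.0, -0.003, 0.006]]
[-0.429  0.702  1.886 -0.     0.547 -1.956] [ -0.7 -39.2  -6.    0.1   0.1  -0.1]
position: [0.4935, -0.076, -0.0009]
ft_force: [-0.4, -1.4, 1.8]
t 19.65 case mm [-55.2  49.3] tip z -11.9 F [-0.4 -1.4  1.8] w 0.0005
[[0.006, 0.042, 0.999], [-0.003, 0.999, -0.042], [-1.0, -0.003, 0.006]]
```

Drag on the deck confirms the tip-height offset (36 mm). I finish the push.

```bash
python3 -m inch '[[[-0.1,0.8,0,0,0],[0,0.8,0,0,0],[0,0.3,0,0,0],[0,0,0,0,0]]]' | grep -E "posi|force"; python3 -m inch '[[[-2,0,0,0,0],[-3.5,0,0,0,0],[-3.5,1,0,0,0],[-3.5,3,0.5,0,0],[-3,3,1,0,0],[-1,3,1.5,0,0],[0,0,0,0,0]]]' | grep -E "posi|force";python3 look.py 2
```

```text
position: [0.4929, -0.0515, -0.0004]
ft_force: [0.4, -0.1, -0.8]
position: [0.5263, 0.0467, 0.1661]
ft_force: [0.3, 0.1, -0.4]
t 20.57 case mm [-25.4 172.7] tip z 155.1 F [ 0.3  0.1 -0.4] w 0.0001
[[-0.002, 0.046, 0.999], [0.003, 0.999, -0.046], [-1.0, 0.003, -0.002]]
top x,y -40.0 -76.0 area 383 dx,dy 17 36
top x,y -8.0 8.0 area 341 dx,dy 21 22
top x,y 57.0 4.0 area 348 dx,dy 37 23
top x,y 55.0 -78.0 area 777 dx,dy 36 27
wrist x,y -65.0 105.0 area 212 dx,dy 36 8
wrist x,y -54.0 -64.0 area 947 dx,dy 44 41
wrist x,y -16.0 60.0 area 490 dx,dy 71 9
wrist x,y -6.0 8.0 area 444 dx,dy 31 22
wrist x,y 21.0 107.0 area 127 dx,dy 62 3
wrist x,y 49.0 -71.0 area 1170 dx,dy 37 40
wrist x,y 41.0 59.0 area 122 dx,dy 19 9
wrist x,y 53.0 6.0 area 729 dx,dy 39 27
```

```bash
python3 -m inch '[[[0,-3.4,0.7,0,0],[0,-3.4,0.7,0,0],[0,-3.4,0.8,0,0],[0,-3.4,0.8,0,0],[0,-3,0.8,0,0],[0,-2.4,0.8,0,0],[2,0,0,0,0],[0,0,0,0,0]]]' | grep posi;  python3 -c "
from h import *
go(.050,-.032,-.003)"
```

```text
position: [0.5459, -0.1614, 0.1303]
t 21.33 case mm [ -0.8 -34.9] tip z 119.3 F [-1.   1.1 -0.3] w 0.0006
[[-0.035, 0.051, 0.998], [0.008, 0.999, -0.051], [-0.999, 0.006, -0.035]]
rows cm to 0.05 -0.032 -0.003 [12.05  0.35  5.5 ]
```

```bash
python3 -m inch '[[[1,0,2.2,0,0],[1,0,2.2,0,0],[2.5,0,1,0,0],[2.5,0,0,0,0],[2.5,0,0,0,0],[0,0,0,0,0]]]' | grep posi;  python3 -c "
from h import *
go(.050,-.032,-.003)"
```

```text
position: [0.5886, -0.1669, 0.026]
t 21.83 case mm [ 42.1 -39.3] tip z 15.0 F [-1.6  0.1 -0.3] w 0.0003
[[-0.049, 0.06, 0.997], [0.013, 0.998, -0.059], [-0.999, 0.01, -0.05]]
rows cm to 0.05 -0.032 -0.003 [1.77 0.74 0.86]
```

```bash
python3 -m inch '[[[1.3,0.4,0.9,0,0],[0.8,0.2,0,0,0],[0,0,0,0,0],[0.5,0,0,0,0],[0.3,0,-0.1,0,0],[0,0,0,0,0]]]' | grep -E "posi|force";  python3 -c "
from h import *
go(.050,.06,-.011)"
```

```text
position: [0.5935, -0.1612, 0.001]
ft_force: [-0.3, -0.8, 0.4]
t 22.33 case mm [ 46.8 -33.5] tip z -10.0 F [-0.3 -0.8  0.4] w 0.0004
[[-0.051, 0.061, 0.997], [0.014, 0.998, -0.06], [-0.999, 0.011, -0.051]]
rows cm to 0.05 0.06 -0.011 [ 0.2   9.35 -0.02]
```

```bash
python3 -m inch '[[[0.1,0.8,0,0,0],[0.02,0.8,0,0,0],[0.02,0.8,0,0,0],[0.02,0.8,0,0,0],[0.02,0.8,0,0,0]]]' | grep -E "posi|force"; python3 -m inch '[[[0.02,0.8,0,0,0],[0.02,0.8,0,0,0],[0,0.8,0,0,0],[0,0.8,0,0,0],[0,0.5,0,0,0]]]' | grep -E "posi|force"; python3 -c "
from h import *
state()"
```

```text
position: [0.5967, -0.12, 0.0031]
ft_force: [0.2, -1.2, -0.7]
position: [0.5986, -0.077, 0.0025]
ft_force: [0.3, -0.8, -0.1]
t 23.17 case mm [49.9 50.8] tip z -8.5 F [ 0.3 -0.8 -0.1] w 0.0004
[[-0.048, 0.06, 0.997], [0.012, 0.998, -0.059], [-0.999, 0.009, -0.048]]
```

```bash
python3 -m inch '[[[0,0.8,0,0,0],[0,0.8,0,0,0],[0,0.3,0,0,0],[0,0,0,0,0]]]' | grep -E "posi|force"; python3 -m inch '[[[-2,0,0,0,0],[-3.5,0,0,0,0],[-3.5,1,-0.5,0,0],[-3.5,3,-1,0,0],[-3,3,-1.5,0,0],[-1,3,-1.5,0,0],[0,0,0,0,0]]]' | grep -E "posi|force";python3 look.py 3
```

```text
position: [0.5996, -0.0542, 0.0025]
ft_force: [0.5, 0.4, -0.1]
position: [0.5691, 0.0431, 0.1702]
ft_force: [-0.2, 0.4, -0.2]
t 24.08 case mm [ 17.5 170.2] tip z 159.2 F [-0.2  0.4 -0.2] w 0.0004
[[-0.053, 0.066, 0.996], [0.016, 0.998, -0.065], [-0.998, 0.013, -0.054]]
top x,y -34.0 -77.0 area 856 dx,dy 29 39
top x,y -4.0 4.0 area 538 dx,dy 32 34
top x,y 35.0 73.0 area 168 dx,dy 18 20
wrist x,y -9.0 107.0 area 551 dx,dy 172 8
wrist x,y -33.0 -69.0 area 3093 dx,dy 90 49
wrist x,y -14.0 60.0 area 595 dx,dy 78 10
wrist x,y -1.0 2.0 area 845 dx,dy 42 40
wrist x,y 39.0 70.0 area 492 dx,dy 37 30
wrist x,y 72.0 59.0 area 187 dx,dy 25 8
```

Back bracket is off the deck on the left. Now the middle one goes to the right.

```bash
python3 -m inch '[[[0,-3.2,-0.4,0,0],[0,-3,-0.4,0,0],[0,-3,-0.4,0,0],[2.5,-2.2,-0.4,0,0],[3,0,0,0,0],[3,0,0,0,0],[0,0,0,0,0]]]' | grep posi;  python3 -c "
from h import *
go(-.005,.048,-.003)"
```

```text
position: [0.5445, -0.0856, 0.0767]
t 24.77 case mm [-4.  40.9] tip z 65.7 F [-0.8  1.6 -0.7] w 0.0005
[[-0.05, 0.07, 0.996], [0.01, 0.997, -0.07], [-0.999, 0.006, -0.051]]
rows cm to -0.005 0.048 -0.003 [6.88 0.66 0.21]
```

```bash
python3 -m inch '[[[2.5,0.9,0.2,0,0],[2.5,0.2,0.1,0,0],[1.8,0,0.1,0,0],[0,0,0,0,0],[0.6,0,0,0,0],[0.4,0,-0.1,0,0],[0,0,0,0,0]]]' | grep -E "posi|force";  python3 -c "
from h import *
go(-.004,-.06,-.011)"
```

```text
position: [0.5485, -0.0801, 0.0009]
ft_force: [-0.4, -0.2, -0.1]
t 25.35 case mm [-0.1 46.5] tip z -10.1 F [-0.4 -0.2 -0.1] w 0.0004
[[-0.048, 0.078, 0.996], [0.009, 0.997, -0.078], [-0.999, 0.005, -0.048]]
rows cm to -0.004 -0.06 -0.011 [  0.03 -10.65   0.19]
```

```bash
python3 -m inch '[[[0,-0.8,0.03,0,0],[0,-0.8,0.03,0,0],[0.02,-0.8,0.03,0,0],[0.02,-0.8,0.03,0,0],[0.02,-0.8,0.03,0,0],[0.02,-0.8,0.03,0,0]]]' | grep -E "posi|force"; python3 -m inch '[[[0,-0.8,0.03,0,0],[0,-0.8,0.03,0,0],[0,-0.8,0.03,0,0],[0,-0.8,0.03,0,0],[0,-0.8,0.03,0,0]]]' | grep -E "posi|force"; python3 -c "
from h import *
go(-.004,-.06,-.011)"
```

```text
position: [0.5499, -0.134, 0.0045]
ft_force: [-0.2, 1.3, 0.6]
position: [0.5473, -0.1795, 0.0034]
ft_force: [0.3, -0.6, -0.4]
t 26.27 case mm [  1.  -52.9] tip z -7.6 F [ 0.3 -0.6 -0.4] w 0.0004
[[-0.042, 0.079, 0.996], [0.006, 0.997, -0.078], [-0.999, 0.003, -0.042]]
rows cm to -0.004 -0.06 -0.011 [ 0.35 -0.74 -0.45]
```

```bash
python3 -m inch '[[[0.1,-0.8,0,0,0],[0,-0.7,0,0,0],[0,0,0,0,0]]]' | grep -E "posi|force"; python3 -m inch '[[[-2,0,0,0,0],[-3.5,0,0,0,0],[-3.5,0,0,0,0],[-3.5,3.4,0,0,0],[-1,3.4,0,0,0],[0,3.4,0,0,0],[0,3.4,0,0,0],[0,3.4,0,0,0]]]' | grep -E "posi|force"; python3 -m inch '[[[0,3.4,0,0,0],[0,3.4,0,0,0],[0,3.4,0,0,0],[0,3.4,0,0,0],[0,0,0,0,0]]]' | grep posi;python3 look.py 4
python3 - <<'E'
from h import *
g=cv2.imread("pics/rect_top4.png",0);print(g.shape)
# coarse plan: rows far->near x, cols left->right y
b=cv2.resize(g,(36,30),interpolation=cv2.INTER_AREA)[::-1,::-1]
for k,r in enumerate(b): print(f"{92-6*k:4d}"," ".join("%3d"%v for v in r))
E
```

```text
position: [0.5462, -0.1983, 0.002]
ft_force: [-0.0, 0.0, -0.1]
position: [0.5674, -0.0371, 0.1384]
ft_force: [0.5, -0.0, 0.6]
position: [0.5786, 0.112, 0.1403]
t 27.6 case mm [ 25.3 239.3] tip z 129.3 F [ 1.  -0.  -0.3] w 0.0
[[-0.037, 0.087, 0.995], [0.01, 0.996, -0.087], [-0.999, 0.007, -0.038]]
top x,y -25.0 -75.0 area 1245 dx,dy 61 39
wrist x,y -42.0 102.0 area 990 dx,dy 105 18
wrist x,y -24.0 -63.0 area 1862 dx,dy 66 53
wrist x,y -17.0 64.0 area 355 dx,dy 60 9
(180, 217)
  92  73  92  90  95  96  97  96  92  96 101  73  57  46  47  47  50  50  52  52  53  52  54  53  52  54  72  78  72  85  96  85  79  81  78  66  78
  86  79 108 108 109 109 109 109 107 109 108  66  42  45  42  43  44  43  40  41  43  42  43  43  44  51  95 108 108 113 117 142 155 149 144 105  83
  80  80 107 108 108 108 109 108 108 109 106  63  43  43  44  44  43  42  42  44  44  44  43  44  44  48  95 108 109 108 108 118 123 114 111 101  86
  74  82 108 108 109 108 109 109 108 108 106  65  43  44  45  44  44  43  44  43  45  43  44  43  45  48  96 108 108 109 115 129 120 109 109 101  87
  68  81 107 109 109 10
[... 3150 characters left out ...]
  70  61  62  61  61  61  61  62  61  60  62  61  61  60  72 106 111 114 160 166 166 167 166 167 150 166
 -64 120 144 143 145 145 145 133 111 110 110  73  61  61  62  61  61  61  61  62  59  60  60  60  62  70 107 111 114 159 167 167 166 166 167 148 165
 -70 107 141 140 142 134 125 117 110 113 127  70  62  62  62  61  60  60  62  60  60  61  62  61  62  69 107 110 114 159 166 166 167 168 167 148 162
 -76  91 109 110 105 103 102 103 104 105 112  67  63  62  59  59  59  58  58  58  61  60  61  59  60  73 108 108 111 140 145 145 144 144 144 136 160
 -82 115 128 127 128 127 126 128 129 127 123 115 113 113 110 111 110 109 110 111 113 110 106 100  98 100 108 107 108 110 111 115 112 113 110 114 159
```

The plan view shows a clear deck (all values ≤65 between y ±45) and three brackets in each well. I measure the two with the least margin more finely, and the cover.

Run:
```python
from h import *
g=cv2.imread("pics/rect_top4.png",0).astype(int)
t=cv2.imread("pics/tt4.png",0)
def blob(x0,x1,y0,y1,th,n):
    s=(g[x0+85:x1+85,y0+108:y1+108]>th).astype(np.uint8);N,L,S,C=cv2.connectedComponentsWithStats(s)
    k=1+np.argmax(S[1:,4]);p=np.argwhere(L==k)[:,::-1].astype(np.float32);r=cv2.minAreaRect(p)
    print(n,"y,x",np.round([r[0][0]+y0,r[0][1]+x0],1),"size",np.round(r[1],1),"area",S[k,4],"y range",p[:,0].min()+y0,p[:,0].max()+y0)
blob(36,72,48,88,115,"L back");blob(-80,-42,62,106,117,"L front");blob(-22,20,-90,-47,185,"R middle")
for y in(-.01,.0,.02): 
    print("column y",y,[int(t[int(v),int(u)]) for u,v in project("top",[P(x/1e3,y,.048) for x in range(76,118,4)])])
```

```text
L back y,x [68. 51.] size [30. 38.] area 836 y range 49.0 87.0
L front y,x [ 88.  -59.5] size [30.1 38.1] area 918 y range 67.0 105.0
R middle y,x [-69.5  -4.5] size [35. 25.] area 468 y range -82.0 -57.0
column y -0.01 [44, 44, 39, 54, 63, 57, 59, 52, 78, 123, 143]
column y 0.0 [42, 37, 41, 58, 60, 56, 57, 49, 75, 135, 148]
column y 0.02 [44, 40, 44, 41, 56, 151, 179, 107, 61, 132, 163]
```

All margins are fine: the mids are at least 13 mm clear of the required lines and the cover strip's near edge is at x≈88, which means about 168 mm open. Handing in.

```bash
python3 -c "
from h import *
state();robot.hand_in()"
```

```text
t 27.7 case mm [ 25.3 234.7] tip z 129.0 F [-0.2 -0.1 -0.5] w 0.0002
[[-0.038, 0.089, 0.995], [0.007, 0.996, -0.089], [-0.999, 0.003, -0.038]]
the job is handed in; nothing more can be done
```

I drew the bolt to its stop and slid the cover back to its stop. I then pushed the front and back brackets (left-hand) into the left well and the middle one (right-hand) into the right well. I handed the job in at 27.7 s, with the arm clear of everything; no verdict was reported.

**Last checks (top camera):**
- **Deck:** clear.
- **Wells:** three brackets in each. The ones I pushed are centred at about y +68, +88 and −70 mm, against the required 50 mm.
- **Cover:** the strip's near edge is at about x 88 mm, so it is roughly 168 mm open.

**What failed or disagreed:**
- **Bolt:** the first sweep passed above the knob, because the real fingertips stood about 36 mm higher than the reported tip. I found the offset by touching the keeper, and drag on the deck later confirmed it.
- **Front bracket:** it needed a second push, because the first appeared to leave it leaning on the deck edge.
- **Cameras:** top and wrist views differed by about 7 mm in y.
- **Not checked separately:**
  - The bolt's travel was judged from the force at its stop and the cover then sliding freely.
  - I did not re-measure the pen, eraser, USB stick or handset; I did not knowingly touch any of them.

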